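Screw the twist lid of the refill tub home

TASK

The white lid of the blue refill tub only sits on top of its thread, and the green aerosol can stands in the way of its long orange handle. Stand the can upright on the worktop clear of the handle's whole swing, then turn the lid back (anticlockwise from above) until it drops into the thread, and screw it forward (clockwise) fully home. Do not shift or upset the tin or the two tall bottles beside it, and keep the can upright.

Things in the scene. Friction and masses are not known exactly. Their poses are not given: they have to be found in the camera images.
- tub: Blue round tub fixed to the worktop, 108 mm across (foot 116 mm), rim 100 mm high; origin at the centre of its underside, z up. Yellow upright stripes on its wall at its +x and -x sides show where the handle points when the lid is home. In its mouth is a two-start thread: every half turn is alike.
- tub_mark (a point): Top of the +x yellow stripe, 56 mm from the tub's axis. A = angle from here to the handle, anticlockwise from above, modulo 180 degrees. On top of the thread the lid starts at A = 10 to 65 and clockwise meets a stop at 0 without engaging; anticlockwise it drops 12 mm at A = 95 to 120 and meets a stop near 140; then clockwise it sinks 5 mm more, to a firm stop at A = 0: home.
- lid: Loose white lid, 0.2 to 0.3 kg: disc 108 mm across, 7 mm thick; origin at the centre of the disc's underside, x along the handle, z up. A plug with two lugs reaches 47 mm below the origin into the tub. The origin is about 118 mm above the worktop on top of the thread, 106 mm when dropped in, 101 mm when home.
- lid_handle (a point): Centre of the lid's straight orange handle bar, 18 mm above the lid's origin. The bar is 176 mm long (88 mm each way along the lid's x, overhanging the disc), 16 mm wide, 22 mm high, with a round hub 44 mm across (30 mm above the origin) at its middle. The lid turns easily (under 3 N at the bar's end): a sideways push on one end is enough.
- aerosol: Loose aerosol can with green cap, 58 mm diameter, 187 mm tall, about 0.2 kg, upright; origin at the centre of its underside, z up. Stands close to the tub, either at its far or its near side.
- tin: Loose red food tin, 57 mm diameter, 72 mm tall, close to the tub, across the tub from the aerosol can; must not be shifted. Origin at the centre of its underside.
- orange_bottle: Loose orange bottle with white top, 64 mm diameter, 247 mm tall, about 0.17 m from the tub's axis; must not be shifted. Origin at the centre of its underside.
- softener: Loose blue bottle, 67 x 83 mm, 266 mm tall, about 0.17 m from the tub's axis across the tub from the orange bottle; must not be shifted. Origin at the centre of its underside.

How it is judged:
By the outcome, as a careful person would: the job done as asked, in the order asked, and still so for the second after the job is handed in, with the robot touching nothing.
It also fails if it takes over 61 s, if anything falls off the work surface, if the arm or the gripper's body presses on something with over 40 N, if the wrist force passes 120 N, or if a joint passes its speed limit or range.

ROBOT

A 6-joint arm with a two-finger parallel gripper is mounted at the origin on a cart in front of the work surface, level with it; the furniture and walls round the work are solid. World frame = base frame: x ahead of the robot, y to its left, z up, the work surface at z = 0. Lengths are in m, angles in rad, forces in N, time in s.
With the tool pointing down it reaches from about 0.325 to 0.875 m from the base axis. Payload 4.4 kg.
Tool frame: the origin (TCP) lies midway between the tips of the shut fingers; the grasp point (between the pads) lies 19 mm behind it; z points along the fingers, y is the line along which they close (so a half turn about z gives the same grasp; the last joint's range is limited). The gripper opens to 85 mm and grips with 20 to 120 N. Pads are 22 mm wide; open, the fingers measure 114 mm over their backs; the gripper's body (76 mm by 85 mm) begins 54 mm behind the grasp point. The pads swing forward as they close: fully open they stand 13 mm farther back than shut.
Start: joints at [1.006, 0.207, 1.542, -0, 1.393, -0.15], TCP at [0.231, 0.526, 0.231] pointing down, gripper open.
Joint ranges: [-2.73, 2.73], [-0.86, 2.22], [0.23, 2.46], [-1.11, 4.25], [0.08, 2.63], [-2.82, 2.82]. Speed limits (rad/s): [2.79, 2.79, 3.14, 3.14, 3.14, 3.14].

INTERFACE

Orientations are given as a unit quaternion [w, x, y, z].
In Python, from station import status, viewer, sign_off gives the robot as it stands.
- The arm moves only by the tool drive_tool, never from a script. Its argument "rows" is a list of rows, each an object with "delta_pos": the shift along the tool's x, y, z normalised to -1 to 1, where 1 is 0.4 m, a list of three; "twist": the turn, a rotation vector about the tool's x, y, z normalised to -1 to 1, where 1 is 30 degrees, a list of three; "hand": the opening, from -1 (shut) to 1 (fully open). A call has 1 to 10 rows; each row shifts and turns the commanded pose from where the row before left it, along the tool's axes as they then stand; what a row does not reach is not made up. A row lasts 1/8 s, in which the tool goes at most 62.5 mm and 10.7 degrees, less where a joint would pass 70% of its speed; a pose out of reach is approached as far as the arm can. A call with a number of a shift or a turn outside -1 to 1 is refused whole. A call with a gripper value outside its range is refused whole. The fingers move at their own pace and stop on an object; the grip force is fixed at half the most. Time passes only in rows, so rows that do not move let the fingers close. It gives the time, the measured TCP pose, the force, the opening and the grip force at its end, in the units of the state.
- status.get_obs(): the state, without advancing time (a new reading comes with each control period).
- viewer.grab_frame(name): name is "side" or "top" or "wrist"; returns a dict with "pixels" (400x640x3 uint8, red, green, blue), "z_map" (400x640 float32, m along the optical axis (not along the pixel's ray), 0 where there is no reading), "mtx" (3x3 intrinsics, pixels), "dist_coeffs" ([k1, k2, p1, p2, k3] as OpenCV has them; the pictures are not rectified), "R" (3x3) and "t" (3): a world point X has camera coordinates R X + t. Camera axes: x right, y down, z forward; pixel columns grow to the right and rows downward; lengths in m; the calibration is good to about 2 mm. A picture is of the moment at which its call begins.
- sign_off(): hands the job in; it is judged then, once.
Trained networks look in a picture, given as the dict that the camera call returned (one of the last four; its "shot" number tells which), for a name from the list of things; names that differ only in an ending like _2 or _b are one class to them, and where a whole thing is asked for, a point or a joint stands for the part that bears it (a point fixed in the world has none). Each returns a list of dicts, best first, with "p" (0 to 1); they miss things now and then, are a little off and sometimes report something else, mostly with a low value. They report only what shows in the picture. A call takes as long as a camera call.
- viewer.look_for(thing, picture): "position" ([x, y, z] in m, in world coordinates, good to about 4 mm: the middle of the surface that is visible of it).
- viewer.cut_out(thing, picture): "pixels" (400x640 bool, what is visible of it).
- viewer.pinpoint(thing, picture): "position" ([x, y, z] in m, in world coordinates, good to about 4 mm: a listed point, or the origin of a listed thing).
The state is a dict: "clock": time; "joint_positions": joint angles; "qvel": joint speeds; "effort": joint torques, N m; "ee_pos": TCP position; "orientation": TCP orientation; "force": force on the tool from outside, world axes, zero at the start; "moment": the same for the moment, N m; "grip_width": opening from 0.0 (shut) to 1.0 (fully open); "finger_force": force on a finger pad.
Only numpy, scipy, OpenCV 4.12 (cv2) and the standard library are available. Lean on these libraries where they do the work, as an engineer would, in place of code of your own. Each camera call takes 0.05 s, during which the arm holds its last target. There are 200 camera calls.

## Working session

There is one attempt and no reset: what is moved stays moved. The work goes in short steps, Python scripts to look and compute and a tool call to move; the robot and the scene stay as the last step left them, time stands still between calls to the robot, and variables do not carry over. Pictures are saved under pics/ and viewed, at most 10 in all, crops included, and the job is handed in when it is done.

Besides the shell and the picture viewer there is one more tool, called as name(argument=value, ...), one argument or row to a line, values as JSON. drive_tool: Moves the arm, as the interface text tells. Scaled input: -1 to 1 covers 0.4 m each way for a shift and 30 degrees each way for a turn. Its arguments: {"type":"object","properties":{"rows":{"type":"array","items":{"type":"object","properties":{"delta_pos":{"type":"array","items":{"type":"number","minimum":-1,"maximum":1}},"twist":{"type":"array","items":{"type":"number","minimum":-1,"maximum":1}},"hand":{"type":"number"}}}}},"required":["rows"]}

```bash
mkdir -p pics
cat > h.py <<'E'
import numpy as np, cv2
from station import status, viewer
def look(names, cams=("top","side"), save=None):
    for c in cams:
        p=viewer.grab_frame(c)
        if save: cv2.imwrite(f"pics/{save}_{c}.png",p["pixels"][:,:,::-1])
        for n in names:
            r=viewer.pinpoint(n,p)[:2]
            print(c,n,[(np.round(q["position"],3).tolist(),round(q["p"],2)) for q in r])
E
python3 - <<'E'
from h import *
look(["tub","tub_mark","lid","lid_handle","aerosol","tin","orange_bottle","softener"],save="a")
o=status.get_obs();print(o)
E
```

```text
top tub []
top tub_mark [([0.607, 0.148, 0.0], 0.37)]
top lid [([0.538, 0.084, 0.117], 0.92), ([0.584, -0.092, -0.001], 0.71)]
top lid_handle [([0.541, 0.087, 0.134], 0.91)]
top aerosol [([0.609, 0.148, -0.0], 0.84)]
top tin [([0.471, 0.02, 0.0], 0.78)]
top orange_bottle [([0.495, 0.247, -0.006], 0.83)]
top softener [([0.588, -0.09, -0.0], 0.69), ([0.489, 0.242, -0.006], 0.63)]
side tub [([0.54, 0.088, -0.003], 0.68)]
side tub_mark []
side lid [([0.534, 0.087, 0.118], 0.83)]
side lid_handle [([0.536, 0.086, 0.136], 0.61)]
side aerosol [([0.61, 0.147, -0.001], 0.94)]
side tin [([0.473, 0.018, -0.0], 0.62)]
side orange_bottle [([0.493, 0.247, -0.0], 0.57)]
side softener [([0.589, -0.086, -0.0], 0.92)]
{'clock': 0.9, 'joint_positions': array([ 1.00650780e+00,  2.06571387e-01,  1.54146663e+00, -6.90330580e-06,
        1.39347104e+00, -1.50508562e-01]), 'qvel': array([ 8.07572141e-05,  7.85982252e-04,  1.00209326e-03,  9.01624419e-04,
       -1.08531861e-03, -7.55162129e-04]), 'effort': array([-2.62509857e-04, -3.83044231e+01, -2.91976494e+01, -3.85785743e-04,
        7.08118896e-04, -2.00314594e-05]), 'ee_pos': array([0.23122438, 0.52649137, 0.2313138 ]), 'orientation': array([1.78070157e-05, 2.05416607e-01, 9.78674622e-01, 3.79725057e-05]), 'force': array([-0.12794228,  0.66998698,  0.56246353]), 'moment': array([-0.05957389,  0.01661567, -0.04590336]), 'finger_force': 0.0, 'grip_width': 1.0020747086656008}
```

View pics/a_top.png

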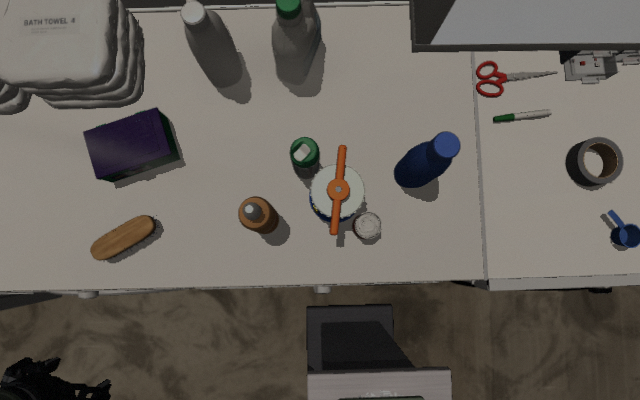

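View pics/a_side.png

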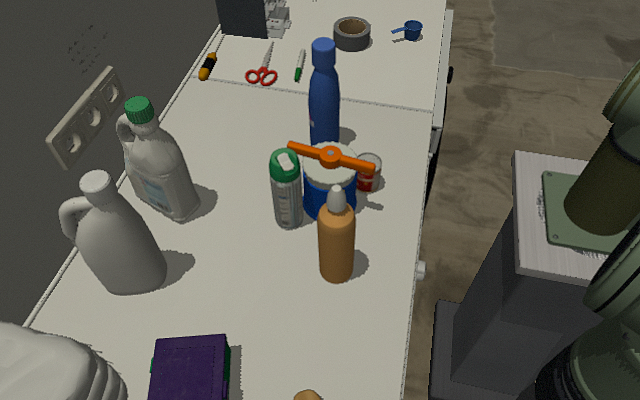

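The top view (up is +x, left is +y) shows the lid hub at (338,190), with the bar running from (342,148) to (335,232). The can is at (305,152), the tin at (367,226), and the orange and blue bottles at (258,215) and (430,160). The side view agrees. Next I'll measure the stripe and handle angles and check the free space for the can.

```bash
cat >> h.py <<'E'
def cloud(p):
    v,u=np.mgrid[0:400,0:640]; uv=np.stack([u,v],-1).reshape(-1,1,2).astype(np.float64)
    n=cv2.undistortPoints(uv,p["mtx"],p["dist_coeffs"]).reshape(400,640,2); z=p["z_map"]
    c=np.concatenate([n*z[...,None],z[...,None]],-1)
    return (c-p["t"])@p["R"]      # R^T (c-t)
C=np.array([0.538,0.087])
def angles(p,verbose=True):
    X=cloud(p); h=cv2.cvtColor(p["pixels"],cv2.COLOR_RGB2HSV); r=np.hypot(*(X[...,:2]-C).transpose(2,0,1))
    ok=p["z_map"]>0
    o=ok&(h[...,0]<14)&(h[...,1]>150)&(r<.11)&(X[...,2]>.10)&(X[...,2]<.155)
    P=X[o]
    if len(P)>20:
        m=P[:,:2].mean(0); w,V=np.linalg.eigh(np.cov((P[:,:2]-m).T)); d=V[:,1]
        e=(P[:,:2]-m)@d
        print("bar n",len(P),"angle",np.degrees(np.arctan2(d[1],d[0]))%180,"mid",m+d*(e.max()+e.min())/2,"z95",np.percentile(P[:,2],[50,95]))
    y=ok&(h[...,0]>=18)&(h[...,0]<38)&(h[...,1]>110)&(r<.075)&(X[...,2]<.104)&(X[...,2]>0.0)
    Q=X[y]
    if len(Q): 
        a=np.degrees(np.arctan2(Q[:,1]-C[1],Q[:,0]-C[0])); print("yellow n",len(Q),"ang",np.median(a),a.min(),a.max(),"px",np.argwhere(y).mean(0)[::-1])
E
python3 - <<'E'
from h import *
for c in("top","side"):
    p=viewer.grab_frame(c); angles(p)
    X=cloud(p)
    if c=="top":
        g=np.full((20,20),0)
        q=X[p["z_map"]>0]; q=q[q[:,2]>.03]
        H,_,_=np.histogram2d(q[:,0],q[:,1],bins=[np.arange(.4,1.0,.04),np.arange(-.04,.56,.04)])
        print(H.astype(int))
    a=cv2.resize(p["pixels"][100:260,240:480] if c=="top" else p["pixels"][130:240,250:420],None,fx=3,fy=3,interpolation=2)
    cv2.imwrite(f"pics/z_{c}.png",a[:,:,::-1])
E
```

```text
bar n 852 angle 172.3388655810263 mid [0.5378729  0.08821415] z95 [0.14727737 0.15010366]
yellow n 9 ang 126.08996648458927 118.1264779117362 129.55812211981774 px [314.77777778 209.33333333]
[[   0    0    0    0    0    0    0    0    0    0    0    0    0    0
    69]
 [  27  307   86  119    0    0  169  123    0    0    0    0    0  214
   343]
 [   5  170  298  399   94    0  491  289    0    0    0    0    1  229
   100]
 [   0   45  398  425  222    0   28   35    0    0    0    0    0    0
     0]
 [   0    1  239  337  436  121    0    0    0    0    0    0    0    0
    31]
 [   0    0   56   47  345  134    0    0    0    0    0   28  201  335
   389]
 [   0    0    0    0    0    0    0    0    0    0    0   28  386  339
   342]
 [1312    0    0    0    0    0    0    0    0    0    0    0  290  328
   277]
 [ 379    0    0    0    0    0    0    0    0    0    0    0   75   58
    77]
 [  35    0    0    0    0   12    0    0    0  164    0    0    0  126
  1283]
 [   0    0    0    0  813 1381  143    0 1209 1176   67    0    0  472
   605]
 [   0    0    0   44  406  122   12    0  315  120   11    0    0  462
   559]
 [   0    0    0  108  197    0    0    0   30   21    0    0    0  513
   462]
 [   0    0    0    1   12    0    0    0    0    0    0    0    0  143
    74]]
bar n 458 angle 171.9747478734804 mid [0.53798727 0.09421381] z95 [0.14140992 0.15037627]
yellow n 5 ang 127.21719384422926 -150.14270263866177 130.62422643563698 px [350.  190.2]
```

View pics/z_top.png

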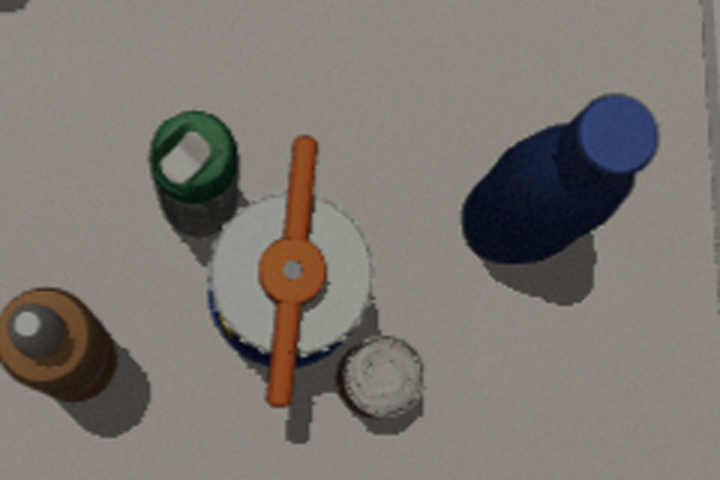

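View pics/z_side.png

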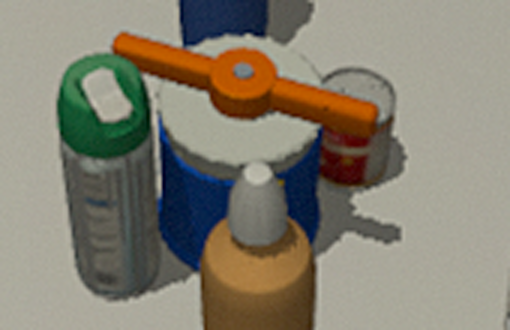

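Bar is at world 172° and the stripe at about 128°, so A is about 44. Next step: raise and turn the tool.

drive_tool(
  rows=[
    {"delta_pos": [0, 0, -0.07], "twist": [0, 0, 0.32], "hand": 1},
    {"delta_pos": [0, 0, -0.07], "twist": [0, 0, 0.32], "hand": 1},
    {"delta_pos": [0, 0, -0.07], "twist": [0, 0, 0.32], "hand": 1},
    {"delta_pos": [0, 0, -0.07], "twist": [0, 0, 0.32], "hand": 1},
    {"delta_pos": [0, 0, 0], "twist": [0, 0, 0.32], "hand": 1},
    {"delta_pos": [0, 0, 0], "twist": [0, 0, 0.32], "hand": 1},
    {"delta_pos": [0, 0, 0], "twist": [0, 0, 0.32], "hand": 1},
    {"delta_pos": [0, 0, 0], "twist": [0, 0, 0.32], "hand": 1},
    {"delta_pos": [0, 0, 0], "twist": [0, 0, 0.32], "hand": 1},
    {"delta_pos": [0, 0, 0], "twist": [0, 0, 0.32], "hand": 1},
  ],
)

```text
clock: 2.25
ee_pos: [0.2312, 0.5264, 0.3432]
orientation: [0.0, 0.866, 0.5, -0.0]
force: [0.2, -0.5, 0.3]
grip_width: 1.001
finger_force: 0.0
```

drive_tool(
  rows=[
    {"delta_pos": [0, 0, 0], "twist": [0, 0, 0.32], "hand": 1},
    {"delta_pos": [0, 0, 0], "twist": [0, 0, 0.32], "hand": 1},
    {"delta_pos": [0, 0, 0], "twist": [0, 0, 0], "hand": 1},
  ],
)

```text
clock: 2.62
ee_pos: [0.2312, 0.5264, 0.3433]
orientation: [0.0, 0.936, 0.352, -0.0]
force: [-0.1, 0.7, 0.0]
grip_width: 0.998
finger_force: 0.0
```

```bash
cat >> h.py <<'E'
from scipy.spatial.transform import Rotation as Ro
def pose():
    o=status.get_obs(); q=o["orientation"]; R=Ro.from_quat([q[1],q[2],q[3],q[0]]).as_matrix()
    return np.array(o["ee_pos"]),R,o
def goto(t,phi=None):
    """print the tool-frame shift (normalised) to world point t, and the yaw of tool x"""
    p,R,o=pose(); yaw=np.degrees(np.arctan2(R[1,0],R[0,0]))
    print("clock",round(o["clock"],2),"at",p.round(4),"xyaw",yaw.round(2),"tilt",np.degrees(np.arccos(-R[2,2])).round(2),"j6",round(o["joint_positions"][5],2),"F",np.round(o["force"],1),"grip",round(o["grip_width"],3),round(o["finger_force"],1))
    if t is not None: print("shift total",(R.T@(np.array(t)-p)/.4).round(3), "m",(R.T@(np.array(t)-p)).round(4))
    if phi is not None: print("twist z total",round(-((phi-yaw+180)%360-180)/30,3))
E
python3 -c "
from h import *
goto([.609,.148,.340],40.7)"
```

```text
clock 2.62 at [0.2312 0.5264 0.3433] xyaw 41.2 tilt 0.0 j6 1.86 F [-0.1  0.7  0. ] grip 0.998 0.0
shift total [0.087 1.334 0.008] m [0.035  0.5336 0.0033]
twist z total 0.017
```

drive_tool(
  rows=[
    {"delta_pos": [0.009, 0.121, 0], "twist": [0, 0, 0], "hand": 1},
    {"delta_pos": [0.009, 0.121, 0], "twist": [0, 0, 0], "hand": 1},
    {"delta_pos": [0.009, 0.121, 0], "twist": [0, 0, 0], "hand": 1},
    {"delta_pos": [0.009, 0.121, 0], "twist": [0, 0, 0], "hand": 1},
    {"delta_pos": [0.009, 0.121, 0], "twist": [0, 0, 0], "hand": 1},
    {"delta_pos": [0.009, 0.121, 0], "twist": [0, 0, 0], "hand": 1},
    {"delta_pos": [0.009, 0.121, 0], "twist": [0, 0, 0], "hand": 1},
    {"delta_pos": [0.009, 0.121, 0], "twist": [0, 0, 0], "hand": 1},
    {"delta_pos": [0.009, 0.121, 0], "twist": [0, 0, 0], "hand": 1},
    {"delta_pos": [0.006, 0.121, 0], "twist": [0, 0, 0], "hand": 1},
  ],
)

```text
clock: 3.88
ee_pos: [0.5766, 0.1834, 0.3433]
orientation: [-0.0, 0.936, 0.352, 0.0]
force: [-0.3, 1.4, 0.2]
grip_width: 0.998
finger_force: 0.0
```

drive_tool(
  rows=[
    {"delta_pos": [0, 0.124, 0], "twist": [0, 0, 0], "hand": 1},
    {"delta_pos": [0, 0, 0], "twist": [0, 0, 0], "hand": 1},
  ],
)

```text
clock: 4.12
ee_pos: [0.6099, 0.144, 0.3423]
orientation: [0.0, 0.937, 0.35, -0.0]
force: [-0.4, 0.5, -0.7]
grip_width: 1.002
finger_force: 0.0
```

```bash
python3 -c "
from h import *
goto([.609,.148,.140],40.7)
look(['aerosol'],('wrist','side'))"
```

```text
clock 4.12 at [0.6099 0.144  0.3423] xyaw 40.97 tilt 0.07 j6 0.95 F [-0.4  0.5 -0.7] grip 1.002 0.0
shift total [ 0.005 -0.009  0.506] m [ 0.0022 -0.0037  0.2023]
twist z total 0.009
wrist aerosol [([0.615, 0.154, 0.001], 0.63)]
side aerosol [([0.608, 0.151, -0.001], 0.72)]
```

drive_tool(
  rows=[
    {"delta_pos": [0.01, -0.011, 0.1], "twist": [0, 0, 0], "hand": 1},
    {"delta_pos": [0, 0, 0.1], "twist": [0, 0, 0], "hand": 1},
    {"delta_pos": [0, 0, 0.1], "twist": [0, 0, 0], "hand": 1},
    {"delta_pos": [0, 0, 0.1], "twist": [0, 0, 0], "hand": 1},
    {"delta_pos": [0, 0, 0.1], "twist": [0, 0, 0], "hand": 1},
    {"delta_pos": [0, 0, 0], "twist": [0, 0, 0], "hand": 0.3},
    {"delta_pos": [0, 0, 0], "twist": [0, 0, 0], "hand": 0},
    {"delta_pos": [0, 0, 0], "twist": [0, 0, 0], "hand": -1},
    {"delta_pos": [0, 0, 0], "twist": [0, 0, 0], "hand": -1},
    {"delta_pos": [0, 0, 0], "twist": [0, 0, 0], "hand": -1},
  ],
)

```text
clock: 5.58
ee_pos: [0.6095, 0.1533, 0.1454]
orientation: [0.0, 0.936, 0.351, 0.002]
force: [-1.6, -0.3, 5.2]
grip_width: 0.603
finger_force: 63.4
```

drive_tool(
  rows=[
    {"delta_pos": [0, 0, 0], "twist": [0, 0, 0], "hand": -1},
    {"delta_pos": [0, 0, 0], "twist": [0, 0, 0], "hand": -1},
  ],
)

```text
clock: 5.82
ee_pos: [0.6096, 0.1533, 0.1453]
orientation: [0.0, 0.936, 0.351, 0.002]
force: [0.0, 0.8, 5.4]
grip_width: 0.605
finger_force: 63.5
```

```bash
python3 -c "
from h import *
p,R,o=pose()
goto([.62,.32,p[2]])
look(['aerosol'],('side','top'))"
```

```text
clock 5.83 at [0.6096 0.1533 0.1453] xyaw 41.08 tilt 0.2 j6 0.96 F [0.  0.8 5.4] grip 0.605 63.5
shift total [ 0.294 -0.297  0.   ] m [ 1.174e-01 -1.188e-01  1.000e-04]
side aerosol [([0.608, 0.148, -0.001], 0.78)]
top aerosol [([0.607, 0.149, -0.0], 0.83)]
```

The grip sits on the tapering cap at 51 mm, so I'll regrip 15 mm lower.

drive_tool(
  rows=[
    {"delta_pos": [0, 0, 0], "twist": [0, 0, 0], "hand": 0.9},
    {"delta_pos": [0, 0, 0], "twist": [0, 0, 0], "hand": 0.9},
    {"delta_pos": [0, 0, 0.02], "twist": [0, 0, 0], "hand": 0.9},
    {"delta_pos": [0, 0, 0.018], "twist": [0, 0, 0], "hand": 0.9},
    {"delta_pos": [0, 0, 0], "twist": [0, 0, 0], "hand": 0.3},
    {"delta_pos": [0, 0, 0], "twist": [0, 0, 0], "hand": -1},
    {"delta_pos": [0, 0, 0], "twist": [0, 0, 0], "hand": -1},
    {"delta_pos": [0, 0, 0], "twist": [0, 0, 0], "hand": -1},
    {"delta_pos": [0, 0, 0], "twist": [0, 0, 0], "hand": -1},
  ],
)

```text
clock: 7.15
ee_pos: [0.6082, 0.1531, 0.128]
orientation: [-0.0, 0.936, 0.351, -0.0]
force: [0.7, 0.1, -1.2]
grip_width: 0.634
finger_force: 63.3
```

```bash
python3 -c "
from h import *
p,R,o=pose()
goto([.62,.32,p[2]])
look(['aerosol'],('side','top'))"
```

```text
clock 7.15 at [0.6082 0.1531 0.128 ] xyaw 41.09 tilt 0.01 j6 0.96 F [ 0.7  0.1 -1.2] grip 0.634 63.3
shift total [ 0.296 -0.295 -0.   ] m [ 0.1186 -0.118  -0.    ]
side aerosol [([0.534, 0.09, 0.122], 0.7), ([0.612, 0.147, -0.001], 0.58)]
top aerosol [([0.609, 0.147, 0.003], 0.61)]
```

drive_tool(
  rows=[
    {"delta_pos": [0, 0, -0.025], "twist": [0, 0, 0], "hand": -1},
    {"delta_pos": [0, 0, -0.025], "twist": [0, 0, 0], "hand": -1},
    {"delta_pos": [0.037, -0.037, 0], "twist": [0, 0, 0], "hand": -1},
    {"delta_pos": [0.037, -0.037, 0], "twist": [0, 0, 0], "hand": -1},
    {"delta_pos": [0.037, -0.037, 0], "twist": [0, 0, 0], "hand": -1},
    {"delta_pos": [0.037, -0.037, 0], "twist": [0, 0, 0], "hand": -1},
    {"delta_pos": [0.037, -0.037, 0], "twist": [0, 0, 0], "hand": -1},
    {"delta_pos": [0.037, -0.037, 0], "twist": [0, 0, 0], "hand": -1},
    {"delta_pos": [0.037, -0.037, 0], "twist": [0, 0, 0], "hand": -1},
    {"delta_pos": [0.037, -0.037, 0], "twist": [0, 0, 0], "hand": -1},
  ],
)

```text
clock: 8.6
ee_pos: [0.6198, 0.3216, 0.148]
orientation: [0.0, 0.936, 0.351, 0.0]
force: [0.3, 0.2, -1.6]
grip_width: 0.627
finger_force: 63.4
```

drive_tool(
  rows=[
    {"delta_pos": [0, 0, 0], "twist": [0, 0, 0], "hand": -1},
    {"delta_pos": [0, 0, 0.02], "twist": [0, 0, 0], "hand": -1},
    {"delta_pos": [0, 0, 0.02], "twist": [0, 0, 0], "hand": -1},
    {"delta_pos": [0, 0, 0.007], "twist": [0, 0, 0], "hand": -1},
    {"delta_pos": [0, 0, 0], "twist": [0, 0, 0], "hand": -1},
  ],
)

```text
clock: 9.22
ee_pos: [0.6196, 0.3196, 0.1289]
orientation: [0.0, 0.937, 0.351, -0.0]
force: [0.5, 0.1, -1.4]
grip_width: 0.63
finger_force: 63.4
```

```bash
python3 -c "
from h import *
goto(None)
look(['aerosol'],('side','top'),save='b')
p=viewer.grab_frame('top');angles(p)"
```

```text
clock 9.22 at [0.6196 0.3196 0.1289] xyaw 41.05 tilt 0.04 j6 1.21 F [ 0.5  0.1 -1.4] grip 0.63 63.4
side aerosol [([0.624, 0.315, 0.003], 0.56)]
top aerosol [([0.621, 0.316, 0.002], 0.64)]
bar n 826 angle 172.18119747223972 mid [0.53877574 0.08773221] z95 [0.14698344 0.15009125]
yellow n 9 ang 126.17307252490808 118.03246795451639 129.63137484315286 px [314.77777778 209.33333333]
```

View pics/b_side.png

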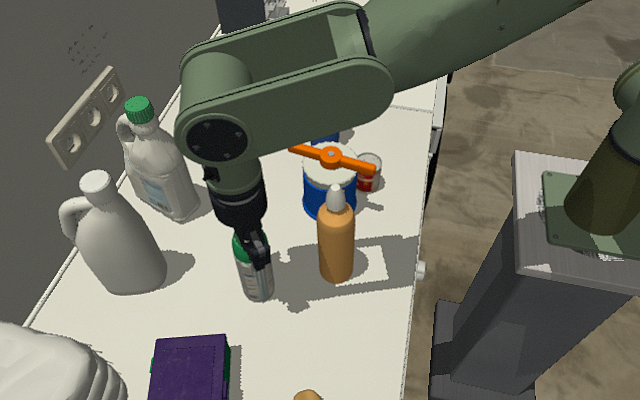

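The can is upright in the gripper around (253,270), clear of the bottle at (337,240). The force still reads the can's weight, so I'll lower it another 2 mm and then release.

drive_tool(
  rows=[
    {"delta_pos": [0, 0, 0.004], "twist": [0, 0, 0], "hand": -1},
    {"delta_pos": [0, 0, 0], "twist": [0, 0, 0], "hand": -1},
  ],
)

```text
clock: 9.72
ee_pos: [0.6199, 0.3203, 0.128]
orientation: [0.0, 0.936, 0.351, 0.0]
force: [-0.9, -0.9, -1.4]
grip_width: 0.63
finger_force: 63.6
```

drive_tool(
  rows=[
    {"delta_pos": [0, 0, 0.003], "twist": [0, 0, 0], "hand": -1},
    {"delta_pos": [0, 0, 0.0], "twist": [0, 0, 0], "hand": -1},
  ],
)

```text
clock: 9.98
ee_pos: [0.6203, 0.3206, 0.1279]
orientation: [-0.0, 0.936, 0.351, 0.001]
force: [-0.7, -0.6, 4.5]
grip_width: 0.633
finger_force: 63.9
```

drive_tool(
  rows=[
    {"delta_pos": [0, 0, 0], "twist": [0, 0, 0], "hand": 0.5},
    {"delta_pos": [0, 0, 0], "twist": [0, 0, 0], "hand": 0.9},
    {"delta_pos": [0, 0, 0], "twist": [0, 0, 0], "hand": 0.9},
    {"delta_pos": [0, 0, -0.05], "twist": [0, 0, 0], "hand": 0.9},
    {"delta_pos": [0, 0, -0.1], "twist": [0, 0, 0], "hand": 0.9},
    {"delta_pos": [0, 0, -0.1], "twist": [0, 0, 0], "hand": 0.9},
    {"delta_pos": [0, 0, -0.1], "twist": [0, 0, 0], "hand": 0.9},
    {"delta_pos": [0, 0, -0.1], "twist": [0, 0, 0.3], "hand": 0.5},
    {"delta_pos": [0, 0, 0], "twist": [0, 0, 0.3], "hand": 0.5},
    {"delta_pos": [0, 0, 0], "twist": [0, 0, 0.3], "hand": 0.5},
  ],
)

```text
clock: 11.22
ee_pos: [0.6203, 0.3204, 0.3098]
orientation: [-0.0, 0.993, 0.12, 0.002]
force: [-0.5, 0.8, 0.4]
grip_width: 0.749
finger_force: 0.0
```

```bash
python3 -c "
from h import *
f=np.radians(-7.8)
goto([.538+.06*np.cos(f),.0875+.06*np.sin(f),.300],-7.8)
look(['aerosol','tin','orange_bottle','softener','lid'],('side','top'))
p=viewer.grab_frame('top');angles(p)"
```

```text
clock 11.22 at [0.6203 0.3204 0.3098] xyaw 13.79 tilt 0.25 j6 1.68 F [-0.5  0.8  0.4] grip 0.749 0.0
shift total [-0.199  0.572  0.023] m [-0.0797  0.2287  0.0094]
twist z total 0.72
side aerosol [([0.623, 0.315, -0.0], 0.74)]
side tin [([0.471, 0.019, 0.0], 0.96)]
side orange_bottle [([0.492, 0.248, -0.0], 0.86)]
side softener [([0.589, -0.082, -0.005], 0.82), ([0.54, 0.087, -0.002], 0.25)]
side lid [([0.535, 0.092, 0.121], 0.8)]
top aerosol [([0.624, 0.314, -0.0], 0.82)]
top tin [([0.472, 0.019, 0.001], 0.73)]
top orange_bottle [([0.492, 0.244, -0.004], 0.57)]
top softener [([0.585, -0.09, -0.001], 0.71)]
top lid [([0.538, 0.087, 0.114], 0.76)]
bar n 816 angle 172.1960223782168 mid [0.53762396 0.08774352] z95 [0.14696777 0.15011705]
yellow n 9 ang 126.1893692908755 117.86161230693408 129.5867394299379 px [314.77777778 209.33333333]
```

drive_tool(
  rows=[
    {"delta_pos": [-0.035, 0.116, 0], "twist": [0, 0, 0], "hand": 0.2},
    {"delta_pos": [-0.035, 0.116, 0], "twist": [0, 0, 0], "hand": -0.2},
    {"delta_pos": [-0.035, 0.116, 0], "twist": [0, 0, 0], "hand": -0.2},
    {"delta_pos": [-0.035, 0.116, 0], "twist": [0, 0, 0], "hand": -0.2},
    {"delta_pos": [-0.035, 0.116, 0], "twist": [0, 0, 0], "hand": -0.2},
    {"delta_pos": [0, 0, 0], "twist": [0, 0, 0.24], "hand": -0.2},
    {"delta_pos": [0, 0, 0], "twist": [0, 0, 0.24], "hand": -0.2},
    {"delta_pos": [0, 0, 0], "twist": [0, 0, 0.24], "hand": -0.2},
    {"delta_pos": [0, 0, 0], "twist": [0, 0, 0], "hand": -0.2},
  ],
)

```text
clock: 13.0
ee_pos: [0.6083, 0.078, 0.3065]
orientation: [0.0, 0.998, -0.065, 0.0]
force: [-0.6, 0.4, 0.1]
grip_width: 0.4
finger_force: 0.0
```

```bash
python3 -c "
from h import *
f=np.radians(-7.8)
goto([.538+.07*np.cos(f),.0875+.07*np.sin(f),.108],-7.8)"
```

```text
clock 13.0 at [0.6083 0.078  0.3065] xyaw -7.42 tilt 0.01 j6 1.69 F [-0.6  0.4  0.1] grip 0.4 0.0
shift total [-0.002  0.     0.496] m [-0.0009  0.0002  0.1985]
twist z total 0.013
```

drive_tool(
  rows=[
    {"delta_pos": [-0.002, 0, 0.1], "twist": [0, 0, 0.013], "hand": -0.2},
    {"delta_pos": [0, 0, 0.1], "twist": [0, 0, 0], "hand": -0.2},
    {"delta_pos": [0, 0, 0.1], "twist": [0, 0, 0], "hand": -0.2},
    {"delta_pos": [0, 0, 0.06], "twist": [0, 0, 0], "hand": -0.2},
    {"delta_pos": [0, 0, 0.04], "twist": [0, 0, 0], "hand": -0.2},
    {"delta_pos": [0, 0, 0], "twist": [0, 0, 0], "hand": -0.2},
  ],
)

```text
clock: 13.75
ee_pos: [0.6067, 0.0783, 0.1453]
orientation: [0.0, 0.998, -0.068, -0.001]
force: [-0.2, -0.8, -0.1]
grip_width: 0.4
finger_force: 0.0
```

drive_tool(
  rows=[
    {"delta_pos": [0, 0, 0.04], "twist": [0, 0, 0], "hand": -0.2},
    {"delta_pos": [0, 0, 0.04], "twist": [0, 0, 0], "hand": -0.2},
    {"delta_pos": [0, 0, 0.016], "twist": [0, 0, 0], "hand": -0.2},
    {"delta_pos": [0, 0, 0], "twist": [0, 0, 0], "hand": -0.2},
  ],
)

```text
clock: 14.25
ee_pos: [0.6068, 0.0783, 0.1071]
orientation: [0.0, 0.998, -0.069, -0.001]
force: [0.1, -0.8, -0.5]
grip_width: 0.398
finger_force: 0.0
```

```bash
cat >> h.py <<'E'
def rep():
    p,R,o=pose(); d=p[:2]-C
    goto(None); print("tool r",np.hypot(*d).round(4),"phi",np.degrees(np.arctan2(d[1],d[0])).round(1))
    for c in("top","side"): angles(viewer.grab_frame(c))
E
python3 -c "
from h import *
rep()"
```

```text
clock 14.25 at [0.6068 0.0783 0.1071] xyaw -7.9 tilt 0.1 j6 1.7 F [ 0.1 -0.8 -0.5] grip 0.398 0.0
tool r 0.0694 phi -7.2
bar n 309 angle 161.16792433855366 mid [0.55835685 0.08679257] z95 [0.14760774 0.15012243]
bar n 476 angle 172.06546268137672 mid [0.53371299 0.09428129] z95 [0.14559546 0.15060076]
yellow n 5 ang 128.10120917660137 -150.78367880918887 130.40584333382293 px [350.6 190.4]
```

drive_tool(
  rows=[
    {"delta_pos": [-0.0017, -0.0244, 0], "twist": [0, 0, -0.2667], "hand": -0.2},
    {"delta_pos": [-0.0017, -0.0244, 0], "twist": [0, 0, -0.2667], "hand": -0.2},
    {"delta_pos": [-0.0017, -0.0244, 0], "twist": [0, 0, -0.2667], "hand": -0.2},
    {"delta_pos": [-0.0017, -0.0244, 0], "twist": [0, 0, -0.2667], "hand": -0.2},
    {"delta_pos": [-0.0017, -0.0244, 0], "twist": [0, 0, -0.2667], "hand": -0.2},
    {"delta_pos": [-0.0017, -0.0244, 0], "twist": [0, 0, -0.2667], "hand": -0.2},
    {"delta_pos": [0, 0, 0], "twist": [0, 0, 0], "hand": -0.2},
  ],
)

```text
clock: 15.22
ee_pos: [0.5919, 0.1336, 0.1088]
orientation: [0.0, 0.939, 0.343, 0.001]
force: [0.6, -0.3, -0.6]
grip_width: 0.4
finger_force: 0.0
```

```bash
python3 -c "
from h import *
rep()"
```

```text
clock 15.22 at [0.5919 0.1336 0.1088] xyaw 40.07 tilt 0.07 j6 0.95 F [ 0.6 -0.3 -0.6] grip 0.4 0.0
tool r 0.0712 phi 40.8
bar n 494 angle 35.4977033428986 mid [0.54172267 0.09236519] z95 [0.14768961 0.15051795]
yellow n 1 ang 118.00951759245773 118.00951759245773 118.00951759245773 px [313. 206.]
bar n 443 angle 34.99511098601781 mid [0.53550947 0.0938025 ] z95 [0.1450575  0.15099939]
yellow n 5 ang 128.61067818067974 -150.59844353625127 129.9820473341949 px [350.8 186.8]
```

drive_tool(
  rows=[
    {"delta_pos": [-0.003, -0.0183, 0], "twist": [0, 0, -0.2], "hand": -0.2},
    {"delta_pos": [-0.001, -0.0183, 0], "twist": [0, 0, -0.2], "hand": -0.2},
    {"delta_pos": [-0.001, -0.0183, 0], "twist": [0, 0, -0.2], "hand": -0.2},
    {"delta_pos": [-0.001, -0.0183, 0], "twist": [0, 0, -0.2], "hand": -0.2},
    {"delta_pos": [0, 0, 0], "twist": [0, 0, 0], "hand": -0.2},
  ],
)

```text
clock: 15.95
ee_pos: [0.5682, 0.1502, 0.1083]
orientation: [0.0, 0.848, 0.53, 0.0]
force: [-1.0, -0.9, 0.2]
grip_width: 0.4
finger_force: 0.0
```

```bash
python3 -c "
from h import *
rep()"
```

```text
clock 15.95 at [0.5682 0.1502 0.1083] xyaw 63.96 tilt 0.02 j6 0.57 F [-1.  -0.9  0.2] grip 0.4 0.0
tool r 0.0701 phi 64.4
bar n 390 angle 59.274464771652994 mid [0.52099452 0.06886372] z95 [0.13756665 0.14289679]
yellow n 12 ang 125.81938386714225 117.87167822249543 129.58023330528457 px [314.91666667 209.16666667]
bar n 311 angle 56.9093741052147 mid [0.53310846 0.08940513] z95 [0.13560362 0.14696821]
yellow n 7 ang -144.459998125972 -151.4112712055817 130.35998486110716 px [353.42857143 187.85714286]
```

drive_tool(
  rows=[
    {"delta_pos": [-0.001, -0.0183, 0], "twist": [0, 0, -0.2], "hand": -0.2},
    {"delta_pos": [-0.001, -0.0153, 0], "twist": [0, 0, -0.167], "hand": -0.2},
    {"delta_pos": [0, 0, 0], "twist": [0, 0, 0], "hand": -0.2},
    {"delta_pos": [0, 0, 0], "twist": [0, 0, 0], "hand": -0.2},
  ],
)

```text
clock: 16.55
ee_pos: [0.5558, 0.1547, 0.1082]
orientation: [0.0, 0.793, 0.609, 0.0]
force: [-0.9, 1.0, 0.6]
grip_width: 0.401
finger_force: 0.2
```

```bash
python3 -c "
from h import *
rep()
look(['lid','lid_handle'],('top','side'),save='c')"
```

```text
clock 16.55 at [0.5558 0.1547 0.1082] xyaw 74.99 tilt 0.02 j6 0.38 F [-0.9  1.   0.6] grip 0.401 0.2
tool r 0.07 phi 75.3
bar n 363 angle 69.5847457526829 mid [0.52374843 0.0645164 ] z95 [0.13249541 0.14279885]
yellow n 15 ang 123.96851276689513 115.95017585880235 129.9787127190151 px [314.66666667 208.66666667]
bar n 218 angle 66.05993359382818 mid [0.53087065 0.08860941] z95 [0.13587386 0.1478771 ]
yellow n 4 ang 128.29140891137013 -151.35221710726398 129.32462385931527 px [348.25 190.5 ]
top lid [([0.535, 0.087, 0.108], 0.61)]
top lid_handle []
side lid [([0.534, 0.089, 0.11], 0.76)]
side lid_handle [([0.535, 0.083, 0.127], 0.72)]
```

View pics/c_side.png

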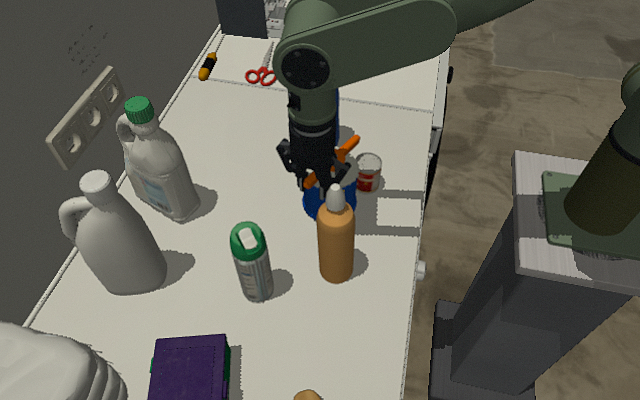

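The lid has sunk to about 108 mm at A≈121. The can stands upright at (252,262). Now I'll turn it clockwise.

drive_tool(
  rows=[
    {"delta_pos": [-0.0017, 0.0244, 0], "twist": [0, 0, 0.2667], "hand": -0.2},
    {"delta_pos": [-0.0017, 0.0244, 0], "twist": [0, 0, 0.2667], "hand": -0.2},
    {"delta_pos": [-0.0017, 0.0244, 0], "twist": [0, 0, 0.2667], "hand": -0.2},
    {"delta_pos": [-0.0017, 0.0244, 0], "twist": [0, 0, 0.2667], "hand": -0.2},
    {"delta_pos": [-0.0017, 0.0244, 0], "twist": [0, 0, 0.2667], "hand": -0.2},
    {"delta_pos": [-0.0017, 0.0244, 0], "twist": [0, 0, 0.2667], "hand": -0.2},
    {"delta_pos": [-0.0017, 0.0244, 0], "twist": [0, 0, 0.2667], "hand": -0.2},
    {"delta_pos": [-0.0017, 0.0244, 0], "twist": [0, 0, 0.2667], "hand": -0.2},
    {"delta_pos": [-0.0017, 0.0244, 0], "twist": [0, 0, 0.2667], "hand": -0.2},
    {"delta_pos": [0, 0, 0], "twist": [0, 0, 0], "hand": -0.2},
  ],
)

```text
clock: 18.2
ee_pos: [0.607, 0.0934, 0.108]
orientation: [-0.002, 1.0, 0.027, -0.0]
force: [0.5, 5.2, 1.1]
grip_width: 0.401
finger_force: 2.4
```

```bash
python3 -c "
from h import *
rep()
look(['lid','lid_handle'],('top','side'))"
```

```text
clock 18.2 at [0.607  0.0934 0.108 ] xyaw 3.08 tilt 0.23 j6 1.53 F [0.5 5.2 1.1] grip 0.401 2.4
tool r 0.0693 phi 5.3
bar n 343 angle 27.652984187683472 mid [0.5604126  0.08609673] z95 [0.14073049 0.14443229]
bar n 415 angle 15.210934329792337 mid [0.52640962 0.08400101] z95 [0.13852297 0.14431213]
yellow n 4 ang 128.3427173046275 -150.6074594526853 129.6524193409993 px [348.  190.5]
top lid [([0.542, 0.082, 0.11], 0.93)]
top lid_handle [([0.542, 0.079, 0.127], 0.67)]
side lid [([0.532, 0.088, 0.113], 0.9)]
side lid_handle [([0.539, 0.079, 0.131], 0.73)]
```

```bash
python3 -c "
from h import *
ims=[]
for c,s in(('side',np.s_[120:230,260:420]),('top',np.s_[130:245,270:430])):
    p=viewer.grab_frame(c); ims.append(cv2.resize(p['pixels'][s],(480,330),interpolation=2))
    X=cloud(p);h=cv2.cvtColor(p['pixels'],cv2.COLOR_RGB2HSV);r=np.hypot(X[...,0]-C[0],X[...,1]-C[1])
    m=(p['z_map']>0)&(h[...,1]<60)&(h[...,2]>90)&(r<.052)&(X[...,2]>.09)&(X[...,2]<.14)
    Q=X[m]; A=np.c_[Q[:,:2]-C,np.ones(len(Q))]
    for _ in range(4):
        s_=np.linalg.lstsq(A,Q[:,2],rcond=None)[0]; k=abs(A@s_-Q[:,2])<.004; A,Q=A[k],Q[k]
    print(c,len(Q),'plane dz/dx,dz/dy,z0(top of disc)',s_.round(4))
cv2.imwrite('pics/d.png',np.vstack(ims)[:598,:,::-1] if 0 else np.hstack([cv2.resize(i,(400,290)) for i in ims])[:,:,::-1])
"
```

```text
side 293 plane dz/dx,dz/dy,z0(top of disc) [-0.0227  0.1063  0.1199]
top 182 plane dz/dx,dz/dy,z0(top of disc) [-0.0006  0.1553  0.1194]
```

View pics/d.png

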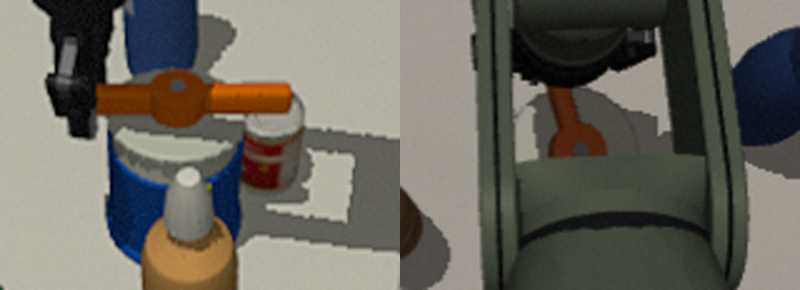

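The lid is cocked: its +y side is about 6–9° high, so one lug has not seated. I'll turn it back to the drop zone and look again.

drive_tool(
  rows=[
    {"delta_pos": [-0.0017, -0.0244, 0], "twist": [0, 0, -0.2667], "hand": -0.2},
    {"delta_pos": [-0.0017, -0.0244, 0], "twist": [0, 0, -0.2667], "hand": -0.2},
    {"delta_pos": [-0.0017, -0.0244, 0], "twist": [0, 0, -0.2667], "hand": -0.2},
    {"delta_pos": [-0.0017, -0.0244, 0], "twist": [0, 0, -0.2667], "hand": -0.2},
    {"delta_pos": [-0.0017, -0.0244, 0], "twist": [0, 0, -0.2667], "hand": -0.2},
    {"delta_pos": [-0.0017, -0.0244, 0], "twist": [0, 0, -0.2667], "hand": -0.2},
    {"delta_pos": [-0.0017, -0.0244, 0], "twist": [0, 0, -0.2667], "hand": -0.2},
    {"delta_pos": [-0.0017, -0.0244, 0], "twist": [0, 0, -0.2667], "hand": -0.2},
    {"delta_pos": [-0.0017, -0.0244, 0], "twist": [0, 0, -0.2667], "hand": -0.2},
    {"delta_pos": [0, 0, 0], "twist": [0, 0, 0], "hand": -0.2},
  ],
)

```text
clock: 19.95
ee_pos: [0.5545, 0.1551, 0.1078]
orientation: [-0.0, 0.793, 0.609, -0.001]
force: [0.4, 0.5, 0.3]
grip_width: 0.398
finger_force: 0.0
```

```bash
cat >> h.py <<'E'
def plane(cams=("side","top")):
    for c in cams:
        p=viewer.grab_frame(c); angles(p)
        X=cloud(p);h=cv2.cvtColor(p['pixels'],cv2.COLOR_RGB2HSV);r=np.hypot(X[...,0]-C[0],X[...,1]-C[1])
        m=(p['z_map']>0)&(h[...,1]<60)&(h[...,2]>90)&(r<.052)&(X[...,2]>.09)&(X[...,2]<.14)
        Q=X[m]
        if len(Q)<30: print(c,"few white",len(Q)); continue
        A=np.c_[Q[:,:2]-C,np.ones(len(Q))]
        for _ in range(4):
            s=np.linalg.lstsq(A,Q[:,2],rcond=None)[0]; k=abs(A@s-Q[:,2])<.004; A,Q=A[k],Q[k]
        print(c,len(Q),'plane dz/dx dz/dy z0',s.round(4))
E
python3 -c "
from h import *
goto(None); plane()"
```

```text
clock 19.95 at [0.5545 0.1551 0.1078] xyaw 75.05 tilt 0.08 j6 0.38 F [0.4 0.5 0.3] grip 0.398 0.0
bar n 194 angle 67.42525438973114 mid [0.5307325  0.08841731] z95 [0.13595101 0.15233234]
yellow n 5 ang 127.82987430756127 -150.9290339515459 130.48325992148855 px [350.  190.2]
side 196 plane dz/dx dz/dy z0 [0.1907 0.0985 0.1187]
bar n 363 angle 70.82817308119178 mid [0.52462681 0.06289754] z95 [0.13129636 0.14555091]
yellow n 14 ang 124.89492835580256 116.13931497426249 129.84023755483707 px [314.78571429 208.78571429]
top 281 plane dz/dx dz/dy z0 [0.1861 0.1288 0.1176]
```

drive_tool(
  rows=[
    {"delta_pos": [0, 0, -0.11], "twist": [0, 0, 0], "hand": -0.2},
    {"delta_pos": [0, 0, -0.11], "twist": [0, 0, 0], "hand": -0.2},
    {"delta_pos": [-0.058, 0.045, 0], "twist": [0, 0, 0], "hand": -1},
    {"delta_pos": [-0.057, 0.045, 0], "twist": [0, 0, 0], "hand": -1},
    {"delta_pos": [0, 0, 0.06], "twist": [0, 0, 0], "hand": -1},
    {"delta_pos": [0, 0, 0.06], "twist": [0, 0, 0], "hand": -1},
    {"delta_pos": [0, 0, 0.03], "twist": [0, 0, 0], "hand": -1},
    {"delta_pos": [0, 0, 0], "twist": [0, 0, 0], "hand": -1},
  ],
)

```text
clock: 21.05
ee_pos: [0.5777, 0.1011, 0.135]
orientation: [-0.001, 0.793, 0.609, -0.001]
force: [0.7, -0.1, 0.7]
grip_width: 0.0
finger_force: 0.0
```

```bash
python3 -c "
from h import *
goto([.5775,.1014,.127]); plane()"
```

```text
clock 21.05 at [0.5777 0.1011 0.135 ] xyaw 75.07 tilt 0.14 j6 0.29 F [ 0.7 -0.1  0.7] grip 0.0 0.0
shift total [ 0.001 -0.001  0.02 ] m [ 0.0002 -0.0003  0.008 ]
bar n 401 angle 70.0139832639092 mid [0.53170107 0.08729337] z95 [0.13743144 0.14850292]
yellow n 6 ang -7.253456152026104 -150.12979148117353 130.1837572116957 px [351.5        190.16666667]
side 472 plane dz/dx dz/dy z0 [0.1608 0.0957 0.1177]
bar n 637 angle 69.90662121617159 mid [0.53186958 0.07726125] z95 [0.13753519 0.14791454]
yellow n 15 ang 125.78979564611184 116.16465619608871 129.90840832665495 px [314.86666667 208.8       ]
top 212 plane dz/dx dz/dy z0 [0.1688 0.1148 0.1175]
```

drive_tool(
  rows=[
    {"delta_pos": [0, 0, 0.015], "twist": [0, 0, 0], "hand": -1},
    {"delta_pos": [0, 0, 0.012], "twist": [0, 0, 0], "hand": -1},
    {"delta_pos": [0, 0, 0.01], "twist": [0, 0, 0], "hand": -1},
  ],
)

```text
clock: 21.52
ee_pos: [0.5784, 0.1013, 0.1211]
orientation: [0.0, 0.793, 0.61, 0.0]
force: [-0.0, 0.9, 0.5]
grip_width: 0.001
finger_force: 0.2
```

drive_tool(
  rows=[
    {"delta_pos": [0, 0, 0.008], "twist": [0, 0, 0], "hand": -1},
    {"delta_pos": [0, 0, 0.004], "twist": [0, 0, 0], "hand": -1},
  ],
)

```text
clock: 21.78
ee_pos: [0.5782, 0.1012, 0.1161]
orientation: [-0.0, 0.793, 0.61, -0.0]
force: [-0.0, -0.4, 0.0]
grip_width: 0.003
finger_force: 0.0
```

```bash
python3 -c "
from h import *
goto(None); plane()"
```

```text
clock 21.77 at [0.5782 0.1012 0.1161] xyaw 75.11 tilt 0.03 j6 0.29 F [-0.  -0.4  0. ] grip 0.003 0.0
bar n 435 angle 66.16749777315272 mid [0.53532241 0.09224378] z95 [0.13437334 0.13872655]
yellow n 6 ang -7.2707985742765615 -150.52818457620938 130.48045749515475 px [351.83333333 190.33333333]
side 616 plane dz/dx dz/dy z0 [0.0272 0.0021 0.1144]
bar n 617 angle 65.83576355852634 mid [0.53597674 0.08012375] z95 [0.13549423 0.13860607]
yellow n 14 ang 125.96138488881576 115.99637267505216 129.88241779993314 px [314.85714286 208.78571429]
top 188 plane dz/dx dz/dy z0 [0.0229 0.0178 0.1136]
```

The lid is now level, with its disc top at 114 mm (origin about 107 mm), so it has dropped in. Next I'll grip the hub, so that the turn is pure torque.

drive_tool(
  rows=[
    {"delta_pos": [0, 0, -0.08], "twist": [0, 0, 0], "hand": -1},
    {"delta_pos": [0, 0, -0.08], "twist": [0, 0, 0], "hand": 0.5},
    {"delta_pos": [-0.029, -0.044, 0], "twist": [0, 0, 0], "hand": 0.5},
    {"delta_pos": [-0.03, -0.044, 0], "twist": [0, 0, 0], "hand": 0.5},
    {"delta_pos": [0, 0, 0], "twist": [0, 0, 0], "hand": 0.5},
    {"delta_pos": [0, 0, 0], "twist": [0, 0, 0], "hand": 0.5},
  ],
)

```text
clock: 22.62
ee_pos: [0.539, 0.0876, 0.1808]
orientation: [0.0, 0.793, 0.61, 0.001]
force: [0.6, -0.0, 0.4]
grip_width: 0.752
finger_force: 0.0
```

```bash
python3 -c "
from h import *
goto([.538,.0875,.114]); look(['lid','lid_handle'],('wrist','side'))"
```

```text
clock 22.62 at [0.539  0.0876 0.1808] xyaw 75.11 tilt 0.07 j6 0.26 F [ 0.6 -0.   0.4] grip 0.752 0.0
shift total [-0.001 -0.003  0.167] m [-0.0003 -0.0011  0.0668]
wrist lid [([0.541, 0.087, 0.107], 0.81)]
wrist lid_handle [([0.536, 0.084, 0.12], 0.85)]
side lid [([0.532, 0.089, 0.106], 0.77)]
side lid_handle [([0.539, 0.086, 0.124], 0.75)]
```

drive_tool(
  rows=[
    {"delta_pos": [0, -0.002, 0.07], "twist": [0, 0, 0], "hand": 0.5},
    {"delta_pos": [0, 0, 0.06], "twist": [0, 0, 0], "hand": 0.5},
    {"delta_pos": [0, 0, 0.036], "twist": [0, 0, 0], "hand": 0.5},
    {"delta_pos": [0, 0, 0], "twist": [0, 0, 0], "hand": 0.3},
    {"delta_pos": [0, 0, 0], "twist": [0, 0, 0], "hand": -1},
    {"delta_pos": [0, 0, 0], "twist": [0, 0, 0], "hand": -1},
    {"delta_pos": [0, 0, 0], "twist": [0, 0, 0], "hand": -1},
  ],
)

```text
clock: 23.8
ee_pos: [0.5384, 0.0877, 0.1151]
orientation: [0.001, 0.793, 0.61, 0.001]
force: [0.6, 0.6, 0.2]
grip_width: 0.491
finger_force: 61.2
```

```bash
python3 -c "
from h import *
goto(None); plane()"
```

```text
clock 23.8 at [0.5384 0.0877 0.1151] xyaw 75.12 tilt 0.13 j6 0.26 F [0.6 0.6 0.2] grip 0.491 61.2
bar n 304 angle 66.8675228347348 mid [0.53962343 0.09657888] z95 [0.13384504 0.1388857 ]
yellow n 7 ang -142.9873737221255 -151.52695657478125 129.3490108470287 px [352.85714286 190.28571429]
side 642 plane dz/dx dz/dy z0 [ 0.0235 -0.0009  0.1142]
bar n 239 angle 66.58180436255267 mid [0.53787067 0.08705988] z95 [0.13389381 0.13772939]
top 137 plane dz/dx dz/dy z0 [0.0328 0.0297 0.1133]
```

drive_tool(
  rows=[
    {"delta_pos": [0, 0, 0.0009], "twist": [0, 0, 0.2], "hand": -1},
    {"delta_pos": [0, 0, 0.0009], "twist": [0, 0, 0.2], "hand": -1},
    {"delta_pos": [0, 0, 0.0009], "twist": [0, 0, 0.2], "hand": -1},
    {"delta_pos": [0, 0, 0.0009], "twist": [0, 0, 0.2], "hand": -1},
    {"delta_pos": [0, 0, 0.0009], "twist": [0, 0, 0.2], "hand": -1},
    {"delta_pos": [0, 0, 0.0009], "twist": [0, 0, 0.2], "hand": -1},
    {"delta_pos": [0, 0, 0.0009], "twist": [0, 0, 0.2], "hand": -1},
    {"delta_pos": [0, 0, 0], "twist": [0, 0, 0], "hand": -1},
  ],
)

```text
clock: 24.9
ee_pos: [0.5387, 0.0876, 0.1129]
orientation: [0.0, 0.958, 0.285, 0.001]
force: [-0.5, 0.6, 5.7]
grip_width: 0.492
finger_force: 61.6
```

```bash
python3 -c "
from h import *
goto(None); plane(); print(status.get_obs()['moment'])"
```

```text
clock 24.9 at [0.5387 0.0876 0.1129] xyaw 33.16 tilt 0.15 j6 0.99 F [-0.5  0.6  5.7] grip 0.492 61.6
bar n 381 angle 24.61160292860231 mid [0.53668562 0.09251146] z95 [0.12822897 0.13658876]
yellow n 4 ang 128.4725638801097 -146.03184175913105 129.17016489695348 px [347.5  190.25]
side 671 plane dz/dx dz/dy z0 [ 0.0333 -0.0156  0.1121]
bar n 228 angle 24.629251760928838 mid [0.48610651 0.06436588] z95 [0.13165807 0.1345208 ]
top few white 0
[ 0.06566994  0.06618574 -0.15037125]
```

drive_tool(
  rows=[
    {"delta_pos": [0, 0, 0.0008], "twist": [0, 0, 0.22], "hand": -1},
    {"delta_pos": [0, 0, 0.0008], "twist": [0, 0, 0.22], "hand": -1},
    {"delta_pos": [0, 0, 0.0008], "twist": [0, 0, 0.22], "hand": -1},
    {"delta_pos": [0, 0, 0.0008], "twist": [0, 0, 0.22], "hand": -1},
    {"delta_pos": [0, 0, 0.0008], "twist": [0, 0, 0.22], "hand": -1},
    {"delta_pos": [0, 0, 0.0008], "twist": [0, 0, 0.22], "hand": -1},
    {"delta_pos": [0, 0, 0.0008], "twist": [0, 0, 0.22], "hand": -1},
    {"delta_pos": [0, 0, 0.0008], "twist": [0, 0, 0.22], "hand": -1},
    {"delta_pos": [0, 0, 0.0008], "twist": [0, 0, 0.22], "hand": -1},
    {"delta_pos": [0, 0, 0], "twist": [0, 0, 0], "hand": -1},
  ],
)

```text
clock: 26.25
ee_pos: [0.539, 0.0873, 0.1099]
orientation: [-0.0, 0.974, -0.226, 0.002]
force: [1.5, -1.9, 5.5]
grip_width: 0.492
finger_force: 61.7
```

```bash
python3 -c "
from h import *
goto(None); plane(); print(status.get_obs()['moment'])"
```

```text
clock 26.25 at [0.539  0.0873 0.1099] xyaw -26.18 tilt 0.2 j6 2.03 F [ 1.5 -1.9  5.5] grip 0.492 61.7
bar n 268 angle 143.2143702291475 mid [0.53787452 0.09060301] z95 [0.12860205 0.13396968]
yellow n 3 ang 129.04736636131574 127.3617527236484 129.90904564475107 px [343.66666667 190.33333333]
side 625 plane dz/dx dz/dy z0 [ 0.0059 -0.0325  0.109 ]
bar n 139 angle 151.2795000734547 mid [0.49874224 0.11432067] z95 [0.12925478 0.13188038]
top 62 plane dz/dx dz/dy z0 [-0.0299  0.0283  0.1066]
[-0.20447663 -0.10423205 -0.12756671]
```

drive_tool(
  rows=[
    {"delta_pos": [0, 0, 0.0005], "twist": [0, 0, 0.16], "hand": -1},
    {"delta_pos": [0, 0, 0.0005], "twist": [0, 0, 0.16], "hand": -1},
    {"delta_pos": [0, 0, 0.0005], "twist": [0, 0, 0.16], "hand": -1},
    {"delta_pos": [0, 0, 0], "twist": [0, 0, 0.1], "hand": -1},
    {"delta_pos": [0, 0, 0], "twist": [0, 0, 0], "hand": -1},
  ],
)

```text
clock: 26.98
ee_pos: [0.5389, 0.087, 0.1091]
orientation: [-0.0, 0.929, -0.371, 0.002]
force: [1.0, -1.8, 5.9]
grip_width: 0.492
finger_force: 61.7
```

```bash
python3 -c "
from h import *
goto(None); plane(); print(status.get_obs()['moment'])"
```

```text
clock 26.98 at [0.5389 0.087  0.1091] xyaw -43.54 tilt 0.18 j6 2.33 F [ 1.  -1.8  5.9] grip 0.492 61.7
bar n 248 angle 124.25088427203397 mid [0.53305277 0.09728424] z95 [0.12846365 0.1339774 ]
yellow n 2 ang -147.67480870903967 -149.5023225734727 -145.8472948446066 px [361.5 181.5]
side 649 plane dz/dx dz/dy z0 [ 0.005  -0.0403  0.1083]
bar n 90 angle 124.43839759919105 mid [0.50471465 0.13227431] z95 [0.12805817 0.13106677]
top 67 plane dz/dx dz/dy z0 [ 0.0042 -0.0028  0.1074]
[-0.45137712 -0.23963987  0.00231869]
```

drive_tool(
  rows=[
    {"delta_pos": [0, 0, 0], "twist": [0, 0, 0.1], "hand": -1},
    {"delta_pos": [0, 0, 0], "twist": [0, 0, 0.1], "hand": -1},
    {"delta_pos": [0, 0, 0], "twist": [0, 0, 0], "hand": -1},
  ],
)

```text
clock: 27.45
ee_pos: [0.5385, 0.0878, 0.1089]
orientation: [-0.001, 0.908, -0.419, 0.001]
force: [1.2, -1.1, 5.1]
grip_width: 0.494
finger_force: 61.6
```

```bash
python3 -c "
from h import *
goto(None); print(status.get_obs()['moment']);plane(('side',))"
```

```text
clock 27.45 at [0.5385 0.0878 0.1089] xyaw -49.48 tilt 0.13 j6 2.44 F [ 1.2 -1.1  5.1] grip 0.494 61.6
[-0.04820366 -0.08074727  0.36219917]
bar n 258 angle 122.54786845811891 mid [0.53633724 0.0936879 ] z95 [0.12899805 0.1334859 ]
yellow n 4 ang -145.89758715383604 -150.47263939038632 -140.14159730263046 px [359.5 185.5]
side 662 plane dz/dx dz/dy z0 [ 0.0016 -0.0339  0.1081]
```

drive_tool(
  rows=[
    {"delta_pos": [0, 0, 0], "twist": [0, 0, 0.1], "hand": -1},
    {"delta_pos": [0, 0, 0], "twist": [0, 0, 0.1], "hand": -1},
    {"delta_pos": [0, 0, 0], "twist": [0, 0, 0], "hand": -1},
  ],
)

```text
clock: 27.88
ee_pos: [0.5376, 0.0893, 0.1089]
orientation: [-0.001, 0.885, -0.466, -0.001]
force: [-0.6, 1.2, 7.5]
grip_width: 0.492
finger_force: 61.7
```

```bash
python3 -c "
from h import *
goto(None); print(status.get_obs()['moment']);plane(('side',))"
```

```text
clock 27.88 at [0.5376 0.0893 0.1089] xyaw -55.49 tilt 0.16 j6 2.54 F [-0.6  1.2  7.5] grip 0.492 61.7
[0.63486007 0.2397989  0.34882908]
bar n 272 angle 123.02513179540944 mid [0.53724538 0.09396723] z95 [0.12893782 0.13336138]
yellow n 5 ang -146.27397505169532 -151.59764438979846 80.67468760180091 px [352.  193.6]
side 641 plane dz/dx dz/dy z0 [-0.0009 -0.0273  0.108 ]
```

The bar stops at about 123° while the tool slips, and the disc top is at 108 mm, so it is home. I'll release and retreat.

drive_tool(
  rows=[
    {"delta_pos": [0, 0, 0], "twist": [0, 0, 0], "hand": 0.3},
    {"delta_pos": [0, 0, 0], "twist": [0, 0, 0], "hand": 0.5},
    {"delta_pos": [0, 0, 0], "twist": [0, 0, 0], "hand": 0.5},
    {"delta_pos": [0, 0, -0.06], "twist": [0, 0, 0], "hand": 0.5},
    {"delta_pos": [0, 0, -0.12], "twist": [0, 0, 0], "hand": 0.5},
    {"delta_pos": [0, 0, -0.12], "twist": [0, 0, 0], "hand": 0.5},
    {"delta_pos": [0, 0, -0.12], "twist": [0, 0, 0], "hand": 0.5},
    {"delta_pos": [0, 0, -0.12], "twist": [0, 0, 0], "hand": 0.5},
    {"delta_pos": [-0.1, 0, 0], "twist": [0, 0, 0], "hand": 0.5},
    {"delta_pos": [-0.1, 0, 0], "twist": [0, 0, 0], "hand": 0.5},
  ],
)

```text
clock: 29.18
ee_pos: [0.4923, 0.1541, 0.3247]
orientation: [-0.0, 0.884, -0.468, 0.0]
force: [-0.1, 1.1, -0.4]
grip_width: 0.747
finger_force: 0.0
```

```bash
python3 -c "
from h import *
goto(None); plane(); look(['aerosol','tin','orange_bottle','softener','lid'],('side','top'),save='e')
a=cv2.imread('pics/e_side.png')[130:300,220:420];b=cv2.imread('pics/e_top.png')[110:260,240:460]
cv2.imwrite('pics/e.png',np.hstack([cv2.resize(a,(400,340)),cv2.resize(b,(400,340))]))"
```

```text
clock 29.18 at [0.4923 0.1541 0.3247] xyaw -55.75 tilt 0.07 j6 2.68 F [-0.1  1.1 -0.4] grip 0.747 0.0
bar n 308 angle 125.73422814397269 mid [0.54079797 0.09098693] z95 [0.12806287 0.13240923]
yellow n 3 ang -148.57939879361098 -152.31301394117648 -145.76947569866016 px [360.33333333 190.33333333]
side 1010 plane dz/dx dz/dy z0 [ 0.0035 -0.0161  0.108 ]
bar n 67 angle 144.89831691391055 mid [0.58219913 0.02384308] z95 [0.12836202 0.13105293]
top few white 0
side aerosol [([0.621, 0.317, -0.003], 0.76), ([0.589, -0.083, -0.004], 0.62)]
side tin [([0.472, 0.016, 0.002], 0.96)]
side orange_bottle [([0.493, 0.248, -0.004], 0.97), ([0.538, 0.085, 0.116], 0.64)]
side softener [([0.591, -0.083, -0.003], 0.82)]
side lid [([0.536, 0.088, 0.103], 0.9)]
top aerosol []
top tin []
top orange_bottle [([0.493, 0.245, -0.004], 0.61)]
top softener [([0.586, -0.09, 0.001], 0.89)]
top lid []
```

View pics/e.png

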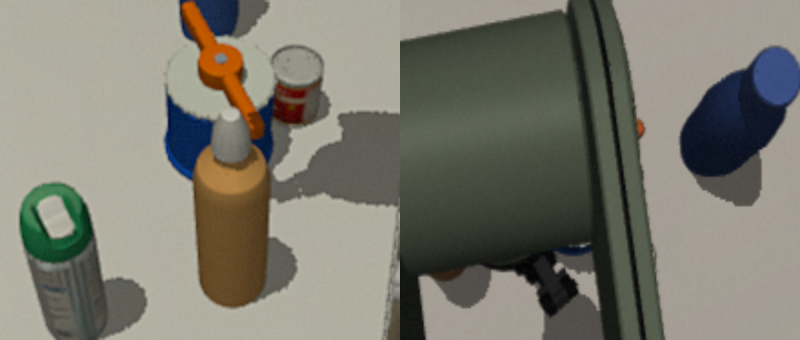

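It looks home at about 126°, and the can, tin and bottles stand where they were. The hub grip slipped at low torque, so I'll confirm the stop with a firm push at the bar's end.

drive_tool(
  rows=[
    {"delta_pos": [0.125, -0.002, 0], "twist": [0, 0, 0], "hand": -0.2},
    {"delta_pos": [0.125, -0.002, 0], "twist": [0, 0, 0], "hand": -0.2},
    {"delta_pos": [0.126, -0.002, 0], "twist": [0, 0, 0], "hand": -0.2},
    {"delta_pos": [0, 0, 0.12], "twist": [0, 0, 0], "hand": -0.2},
    {"delta_pos": [0, 0, 0.12], "twist": [0, 0, 0], "hand": -0.2},
    {"delta_pos": [0, 0, 0.12], "twist": [0, 0, 0], "hand": -0.2},
    {"delta_pos": [0, 0, 0.05], "twist": [0, 0, 0], "hand": -0.2},
    {"delta_pos": [0, 0, 0], "twist": [0, 0, 0], "hand": -0.2},
  ],
)

```text
clock: 30.88
ee_pos: [0.5774, 0.0309, 0.1576]
orientation: [0.001, 0.884, -0.467, -0.002]
force: [0.0, -0.5, 1.3]
grip_width: 0.397
finger_force: 0.0
```

```bash
python3 -c "
from h import *
goto([.579,.031,.103]); plane(('side',))"
```

```text
clock 30.88 at [0.5774 0.0309 0.1576] xyaw -55.7 tilt 0.31 j6 2.45 F [ 0.  -0.5  1.3] grip 0.397 0.0
shift total [ 0.002 -0.004  0.137] m [ 0.001  -0.0016  0.0546]
bar n 293 angle 125.69896563173485 mid [0.5400602 0.0912688] z95 [0.12808197 0.13278072]
yellow n 4 ang -145.6875592612334 -151.24613852426336 -140.63589540133296 px [359.75 185.5 ]
side 985 plane dz/dx dz/dy z0 [ 0.0028 -0.0163  0.1081]
```

drive_tool(
  rows=[
    {"delta_pos": [0.002, -0.004, 0.06], "twist": [0, 0, 0], "hand": -0.2},
    {"delta_pos": [0, 0, 0.05], "twist": [0, 0, 0], "hand": -0.2},
    {"delta_pos": [0, 0, 0.025], "twist": [0, 0, 0], "hand": -0.2},
    {"delta_pos": [0, 0, 0], "twist": [0, 0, 0], "hand": -0.2},
    {"delta_pos": [0, 0.015, 0], "twist": [0, 0, 0], "hand": -0.2},
    {"delta_pos": [0, 0.01, 0], "twist": [0, 0, 0], "hand": -0.2},
    {"delta_pos": [0, 0, 0], "twist": [0, 0, 0], "hand": -0.2},
  ],
)

```text
clock: 31.8
ee_pos: [0.5727, 0.0252, 0.1067]
orientation: [-0.0, 0.884, -0.467, 0.0]
force: [0.3, -0.8, -0.5]
grip_width: 0.4
finger_force: 0.0
```

```bash
python3 -c "
from h import *
goto(None); plane(('side',))"
```

```text
clock 31.8 at [0.5727 0.0252 0.1067] xyaw -55.71 tilt 0.04 j6 2.44 F [ 0.3 -0.8 -0.5] grip 0.4 0.0
bar n 312 angle 123.73685764098202 mid [0.53950566 0.09193879] z95 [0.12793881 0.13312892]
yellow n 4 ang -148.71601451122893 -150.36432785627764 -147.5488825138447 px [360.75 186.  ]
side 978 plane dz/dx dz/dy z0 [ 0.0012 -0.0176  0.1081]
```

drive_tool(
  rows=[
    {"delta_pos": [0, 0.006, 0], "twist": [0, 0, 0.05], "hand": -0.2},
    {"delta_pos": [0, 0.006, 0], "twist": [0, 0, 0.05], "hand": -0.2},
    {"delta_pos": [0, 0, 0], "twist": [0, 0, 0], "hand": -0.2},
  ],
)

```text
clock: 32.22
ee_pos: [0.5699, 0.0237, 0.1064]
orientation: [-0.002, 0.871, -0.491, 0.001]
force: [3.2, 3.5, -1.4]
grip_width: 0.403
finger_force: 2.4
```

```bash
python3 -c "
from h import *
goto(None); plane(('side',))"
```

```text
clock 32.23 at [0.5699 0.0237 0.1064] xyaw -58.75 tilt 0.21 j6 2.48 F [ 3.2  3.5 -1.4] grip 0.403 2.4
bar n 301 angle 123.99072472827278 mid [0.53842302 0.09161592] z95 [0.12865647 0.13357064]
yellow n 3 ang -148.1968762183801 -149.64688083593086 -146.43324831076825 px [361.33333333 184.66666667]
side 982 plane dz/dx dz/dy z0 [ 0.0071 -0.0052  0.1084]
```

drive_tool(
  rows=[
    {"delta_pos": [0, 0.006, 0], "twist": [0, 0, 0], "hand": -0.2},
    {"delta_pos": [0, 0.004, 0], "twist": [0, 0, 0], "hand": -0.2},
    {"delta_pos": [0, 0, 0], "twist": [0, 0, 0], "hand": -0.2},
  ],
)

```text
clock: 32.65
ee_pos: [0.5691, 0.0232, 0.1072]
orientation: [-0.004, 0.872, -0.49, 0.003]
force: [9.6, 8.7, -3.6]
grip_width: 0.398
finger_force: 6.3
```

```bash
python3 -c "
from h import *
goto(None); plane(('side',))"
```

```text
clock 32.65 at [0.5691 0.0232 0.1072] xyaw -58.72 tilt 0.59 j6 2.48 F [ 9.6  8.7 -3.6] grip 0.398 6.3
bar n 299 angle 122.50269234825758 mid [0.53889643 0.09003598] z95 [0.12864901 0.13354224]
yellow n 8 ang -147.9944278622828 -152.07819552154567 148.77056906014624 px [354.125 192.25 ]
side 985 plane dz/dx dz/dy z0 [ 0.0166 -0.0011  0.1089]
```

13 N with about 1 mm of travel is the firm stop. I'll back off and retreat.

drive_tool(
  rows=[
    {"delta_pos": [0, -0.02, 0], "twist": [0, 0, 0], "hand": -0.2},
    {"delta_pos": [0, -0.02, 0], "twist": [0, 0, 0], "hand": -0.1},
    {"delta_pos": [0, 0, -0.1], "twist": [0, 0, 0], "hand": -0.1},
    {"delta_pos": [0, 0, -0.12], "twist": [0, 0, 0], "hand": -0.1},
    {"delta_pos": [0, 0, -0.12], "twist": [0, 0, 0], "hand": -0.1},
    {"delta_pos": [0, 0, -0.12], "twist": [0, 0, 0], "hand": -0.1},
    {"delta_pos": [0, 0, -0.1], "twist": [0, 0, 0], "hand": -0.1},
    {"delta_pos": [0, 0, 0], "twist": [0, 0, 0], "hand": -0.1},
  ],
)

```text
clock: 33.7
ee_pos: [0.581, 0.0285, 0.3349]
orientation: [-0.001, 0.872, -0.49, 0.004]
force: [-0.3, 0.9, 0.4]
grip_width: 0.447
finger_force: 0.0
```

drive_tool(
  rows=[
    {"delta_pos": [-0.13, 0, 0], "twist": [0, 0, -0.2], "hand": -0.1},
    {"delta_pos": [-0.13, 0, 0], "twist": [0, 0, -0.2], "hand": -0.1},
    {"delta_pos": [-0.13, 0, 0], "twist": [0, 0, -0.2], "hand": -0.1},
    {"delta_pos": [-0.13, 0.02, 0], "twist": [0, 0, -0.2], "hand": -0.1},
    {"delta_pos": [-0.13, 0.06, 0], "twist": [0, 0, -0.2], "hand": -0.1},
    {"delta_pos": [-0.1, 0.09, 0], "twist": [0, 0, 0], "hand": -0.1},
    {"delta_pos": [-0.1, 0, 0], "twist": [0, 0, 0], "hand": -0.1},
    {"delta_pos": [0, 0, 0], "twist": [0, 0, 0], "hand": -0.1},
  ],
)

```text
clock: 34.7
ee_pos: [0.294, 0.1973, 0.3289]
orientation: [0.001, 0.969, -0.246, -0.001]
force: [0.7, -0.1, -0.3]
grip_width: 0.449
finger_force: 0.0
```

```bash
python3 -c "
from h import *
goto(None); plane(); look(['aerosol','tin','orange_bottle','softener','lid','lid_handle'],('side','top'),save='f')
a=cv2.imread('pics/f_side.png')[110:310,220:440];b=cv2.imread('pics/f_top.png')[110:260,200:460]
cv2.imwrite('pics/f.png',np.hstack([cv2.resize(a,(400,340)),cv2.resize(b,(400,340))]))"
```

```text
clock 34.7 at [0.294  0.1973 0.3289] xyaw -28.54 tilt 0.1 j6 2.41 F [ 0.7 -0.1 -0.3] grip 0.449 0.0
bar n 286 angle 125.51881758480768 mid [0.5407268  0.09021318] z95 [0.12793724 0.13234055]
yellow n 1 ang -149.71317618584254 -149.71317618584254 -149.71317618584254 px [361. 191.]
side 1010 plane dz/dx dz/dy z0 [ 0.0013 -0.0156  0.108 ]
bar n 859 angle 124.95182647072477 mid [0.538802   0.08659315] z95 [0.12953993 0.13250624]
yellow n 1 ang 129.62633321046658 129.62633321046658 129.62633321046658 px [316. 212.]
top 1322 plane dz/dx dz/dy z0 [0.001  0.0013 0.1076]
side aerosol [([0.625, 0.316, -0.0], 0.8)]
side tin [([0.475, 0.019, 0.002], 0.85)]
side orange_bottle [([0.492, 0.245, -0.003], 0.96), ([0.589, -0.085, 0.001], 0.58)]
side softener [([0.592, -0.084, -0.003], 0.91)]
side lid [([0.531, 0.091, 0.101], 0.7), ([0.539, 0.086, -0.002], 0.54)]
side lid_handle [([0.539, 0.085, 0.119], 0.75)]
top aerosol [([0.621, 0.316, -0.002], 0.84)]
top tin [([0.473, 0.02, 0.003], 0.89)]
top orange_bottle [([0.539, 0.089, 0.096], 0.7), ([0.492, 0.244, -0.005], 0.56)]
top softener [([0.588, -0.088, -0.003], 0.77)]
top lid [([0.541, 0.084, 0.099], 0.56)]
top lid_handle [([0.541, 0.086, 0.12], 0.88)]
```

View pics/f.png

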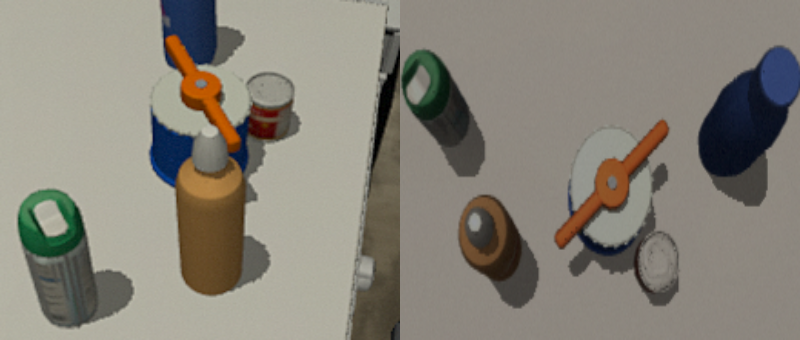

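The lid is level with its origin at about 101 mm, and the bar at 125° lies along the stripe line, on the firm stop. The can stands upright and clear at the left of both views. The tin and both bottles are where they started, so I'll hand the job in.

```bash
python3 -c "
from station import sign_off
print(sign_off())"
```

```text
the job is handed in; nothing more can be done
None
```

The job is handed in at about 35 s: the can stands upright clear of the handle's swing, the lid was turned back until it dropped in (it cocked at first and had to be pressed level) and then screwed home to its firm stop, and the tin and both bottles measure within a few millimetres of where they started.

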